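Shuttle a honey jar into the colour-reading light gate

TASK

Stand the small honey jar upright in the square tray of the shuttle carriage and let go of it. Then push the spring-centred valve lever over towards the end of the track where the light gate with the two round barrels stands, hold it so that the carriage glides that way, and let it spring back to the middle when the jar stands centred between the barrels, jogging it again if need be. Leave the jar there; the lever, not your hand, must move the carriage, and the big jar and the pipette are to be left alone.

Things in the scene. Friction and masses are not known exactly. Their poses are not given: they have to be found in the camera images.
- jar_mid (a point): The small sealed honey jar: round, amber, 56 mm in diameter and 76 mm tall with its black lid (lid 52 mm across, top 14 mm). The point is on its axis half-way up, 38 mm above its underside; z is its axis, up when it stands upright. About 0.2 kg. It starts standing on the bench in front of the track, on the side where the valve is not.
- jar: The same small jar; its origin is the centre of its underside, z up its axis.
- carriage_seat (a point): Centre of the tray floor of the grey square carriage on the shuttle track (44 mm above the bench); axes: z up, y along the track. The tray is 66 mm square inside with walls 5 mm thick that rise 6 mm above its floor, so the jar has 5 mm play all round.
- carriage (a joint): Position of the carriage along the track (m), 0 in mid-track, positive towards the robot's left (+y); stops at -0.19 and +0.19. It starts within 30 mm of the middle. It runs easily, slowed by a damper: the track tips slightly (at most 3.5 degrees) to the side to which the valve lever leans and the carriage glides that way; with the lever centred the track is level and it stays.
- gate_mid (a point): Middle of the light gate: two black posts 100 mm tall, either side of the track (120 mm apart inside), each with a round steel barrel pointing inwards (ends 84 mm apart). Point half-way between the barrels, 84 mm above the bench; y along the track. It stands 100 to 170 mm from mid-track, at either end; bare posts without barrels stand at the other end and are not wanted.
- lever_knob (a point): Centre of the black ball knob (32 mm diameter) on the valve lever, a steel rod 12 mm thick standing up from a grey valve box (70 by 90 mm, 68 mm high) in front of the track. The hinge lies 115 mm below the knob, 55 mm above the bench; upright, the knob is 170 mm above the bench. It swings left and right along the point's y axis (the box may be turned a little).
- lever (a joint): Lever angle (rad): 0 upright, + leaning to the robot's left (+y), stops at -0.45 and 0.45. Let go, it springs back to within 0.08 of 0; about 12 N at the knob holds it at 0.4. Leaning left it makes the carriage glide left (+), leaning right, right (-): 0.02 to 0.03 m/s at 0.4 rad, slower when pushed less, nothing below about 0.1 rad. The carriage stops within a few mm when it is let go.
- big_jar: Bystander: big dark round jar, 90 mm in diameter, 124 mm tall, standing left of the work; origin at the centre of its underside.
- pipette: Bystander: black and white hand pipette 200 mm long, lying on the bench in front of the track between the jar and the valve, pointing roughly away from the robot; origin below its middle.
Mind the look-alikes: they are no part of the job. Leave any purple look-alike of the part that bears gate_mid alone.

How it is judged:
By the outcome, as a careful person would: the job done as asked, in the order asked, and still so for the second after the job is handed in, with the robot touching nothing.
It also fails if it takes over 64 s, if anything falls off the work surface, if the arm or the gripper's body presses on something with over 40 N, if the wrist force passes 120 N, or if a joint passes its speed limit or range.

ROBOT

A 6-joint arm with a two-finger parallel gripper is mounted at the origin on the work surface. World frame = base frame: x ahead of the robot, y to its left, z up, the work surface at z = 0. Lengths are in m, angles in rad, forces in N, time in s.
With the tool pointing down it reaches from about 0.3 to 0.875 m from the base axis. Payload 6.4 kg.
Tool frame: the origin (TCP) lies on the centre line of the jaws, within the pads' length; the fingertips stand 17 mm ahead of it and the grasp point (between the pads) lies 2 mm behind it (ctrl.tip_reach is the distance from the TCP to the fingertips, in m); z points along the fingers, y is the direction in which the jaws open and shut (so a half turn about z gives the same grasp; the last joint's range is limited). The gripper opens to 85 mm and grips with 20 to 120 N. Pads are 22 mm wide; open, the fingers measure 114 mm over their backs; the gripper's body (76 mm by 85 mm) begins 54 mm behind the grasp point. The pads swing forward as they close: fully open they stand 13 mm farther back than shut.
Start: joints at [1.087, 0.181, 1.607, -0, 1.354, -0.206], TCP at [0.158, 0.553, 0.248] pointing down, gripper open.
Joint ranges: [-2.99, 2.99], [-0.89, 2.07], [0.3, 2.58], [-1.14, 4.28], [0, 2.63], [-3.12, 3.12]. Speed limits (rad/s): [2.57, 2.57, 3.01, 3.14, 3.14, 3.14].

INTERFACE

Orientations are given as a 3x3 rotation matrix whose columns are the frame's x, y, z axes.
In Python, from rig import status, camera, ctrl gives the robot as it stands.
- The arm moves only by the tool drive_tool, never from a script. Its argument "commands" is a list of rows, each a list of 7 numbers: the shift along the tool's x, y, z in cm, then the turn, a rotation vector about the tool's x, y, z in degrees, then the gripper command: -1 is shut, 1 is fully open, values between are in proportion. In form: [[tx, ty, tz, rx, ry, rz, jaw], ...]. A call has 1 to 10 rows; each row is the pose to reach, as a shift and turn from the pose commanded when the call began, along the tool's axes at that moment; what a row does not reach only later rows make up. A row lasts 1/10 s, in which the tool goes at most 50 mm and 8.59 degrees, less where a joint would pass 70% of its speed; a pose out of reach is approached as far as the arm can. A call with a gripper value outside its range is refused whole. The fingers move at their own pace and stop on an object; "force" is the grip in N (left out, the last holds). Time passes only in rows, so rows that repeat a pose let the fingers close. It gives the time, the measured TCP pose, the force and the opening at its end, in the units of the state.
- status.observe(): the state, without advancing time (a new reading comes with each control period).
- camera(name): name is "scene" or "top" or "wrist"; returns a dict with "img" (400x640x3 uint8, blue, green, red), "fx", "fy", "cx", "cy" (pixels), "origin" and "orientation" of the camera in the world. Camera axes: x right, y down, z forward; pixel columns grow to the right and rows downward; lengths in m; the calibration is good to about 2 mm. A picture is of the moment at which its call begins. There is no depth.
- ctrl.close_job(): hands the job in, once; it reports no verdict.
The state is a dict: "time_s": time; "joint_positions": joint angles; "joint_velocities": joint speeds; "effort": joint torques, N m; "tcp_pos": TCP position; "orientation": TCP orientation; "contact_force": force on the tool from outside, world axes, zero at the start; "wrist_torque": the same for the moment, N m; "finger_gap": finger opening in m.
Only numpy, scipy, OpenCV 4.12 (cv2) and the standard library are available. Lean on these libraries where they do the work, as an engineer would, in place of code of your own. Each camera call takes 0.05 s, during which the arm holds its last target. There are 200 camera calls.

## Working session

There is one attempt and no reset: what is moved stays moved. The work goes in short steps, Python scripts to look and compute and a tool call to move; the robot and the scene stay as the last step left them, time stands still between calls to the robot, and variables do not carry over. Pictures are saved under pics/ and viewed, about 8 in all and at most 12, crops included, and the job is handed in when it is done.

Besides the shell and the picture viewer there is one more tool, called after "Call:" as name(argument=value, ...), one argument or row to a line, values as JSON. drive_tool: Moves the arm, as the interface text tells. Its arguments: {"type":"object","properties":{"commands":{"type":"array","items":{"type":"array","items":{"type":"number"}}},"force":{"type":"number"}},"required":["commands"]}

```bash
mkdir -p pics
cat > h.py <<'E'
import numpy as np, cv2
from rig import status, camera, ctrl
def ray(c,u,v):
    d=np.array([(u-c["cx"])/c["fx"],(v-c["cy"])/c["fy"],1.]); return np.array(c["origin"]),np.array(c["orientation"])@d
def onz(c,u,v,z):
    o,d=ray(c,u,v); return o+d*(z-o[2])/d[2]
def proj(c,p):
    q=np.array(c["orientation"]).T@(np.array(p)-c["origin"]); return q[:2]/q[2]*[c["fx"],c["fy"]]+[c["cx"],c["cy"]]
E
python3 - <<'E'
from h import *
import pickle
for n in ("top","scene"):
    c=camera(n); cv2.imwrite(f"pics/{n}0.png",c["img"]); pickle.dump(c,open(f"{n}0.pkl","wb"))
    print(n,c["fx"],c["origin"],np.round(c["orientation"],3).tolist())
s=status.observe(); print(s["time_s"],s["tcp_pos"],np.round(s["orientation"],3).tolist(),s["finger_gap"])
E
```

```text
top 409.1813527487817 [0.43679409 0.0408141  1.30523333] [[0.017, -0.995, 0.103], [-1.0, -0.014, 0.028], [-0.026, -0.104, -0.994]]
scene 374.91132282809303 [ 1.21278454 -0.51864868  0.82611571] [[0.661, 0.463, -0.59], [0.75, -0.412, 0.518], [-0.003, -0.785, -0.619]]
0.1 [0.15744302 0.55253861 0.24745697] [[-0.962, 0.274, -0.001], [0.274, 0.962, -0.001], [0.0, -0.002, -1.0]] 0.08533942188541234
```

View pics/top0.png

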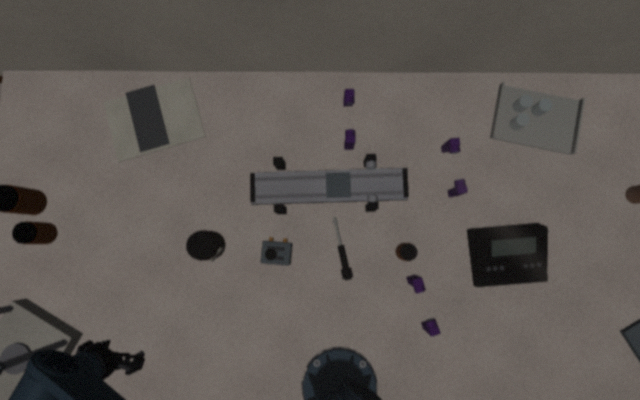

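View pics/scene0.png

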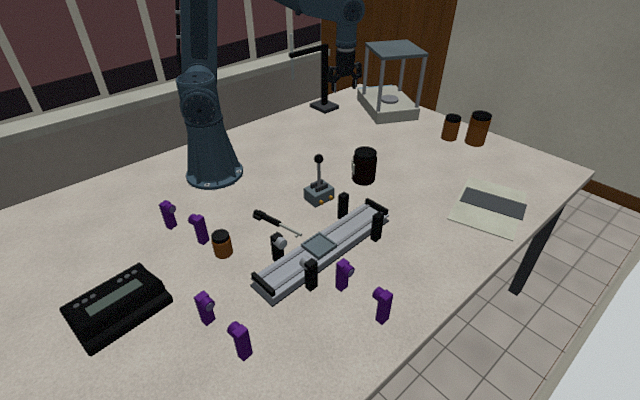

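The top view shows the carriage near (338,185), the barrelled gate at (371,160)/(371,206) on the -y side, bare posts near (280,163)/(280,209), the small jar at (406,251), the pipette at (343,250), the knob at (271,254) and the big jar at (205,245). In the scene view the barrels sit on the gate posts at (278,245)/(310,272), which is also the -y end.

Run:
```python
from h import *
import pickle
c=pickle.load(open("top0.pkl","rb")); s=pickle.load(open("scene0.pkl","rb"))
cv2.imwrite("pics/top0c.png",cv2.convertScaleAbs(cv2.resize(c["img"][140:290,230:430],None,fx=4,fy=4,interpolation=cv2.INTER_CUBIC),alpha=1.8))
cv2.imwrite("pics/scene0c.png",cv2.convertScaleAbs(cv2.resize(s["img"][145:305,195:395],None,fx=3.7,fy=3.7,interpolation=cv2.INTER_CUBIC),alpha=1.3))
for n,u,v,z in (("jar",406,251,.076),("carr",338,185,.05),("knob",271,254,.17),("gateA",370.5,159,.1),("gateB",372,206,.1),("box",276,252,.068),("tl",251,174,.05),("tr",407,170,.05),("bl",253,204,.05),("br",407,199,.05)):
    print(n,onz(c,u,v,z).round(3))
```

```text
jar [ 0.413 -0.193  0.076]
carr [0.612 0.01  0.05 ]
knob [0.4   0.195 0.17 ]
gateA [ 0.684 -0.085  0.1  ]
gateB [ 0.544 -0.09   0.1  ]
box [0.403 0.194 0.068]
tl [0.643 0.281 0.05 ]
tr [ 0.661 -0.202  0.05 ]
bl [0.549 0.272 0.05 ]
br [ 0.571 -0.202  0.05 ]
```

View pics/top0c.png

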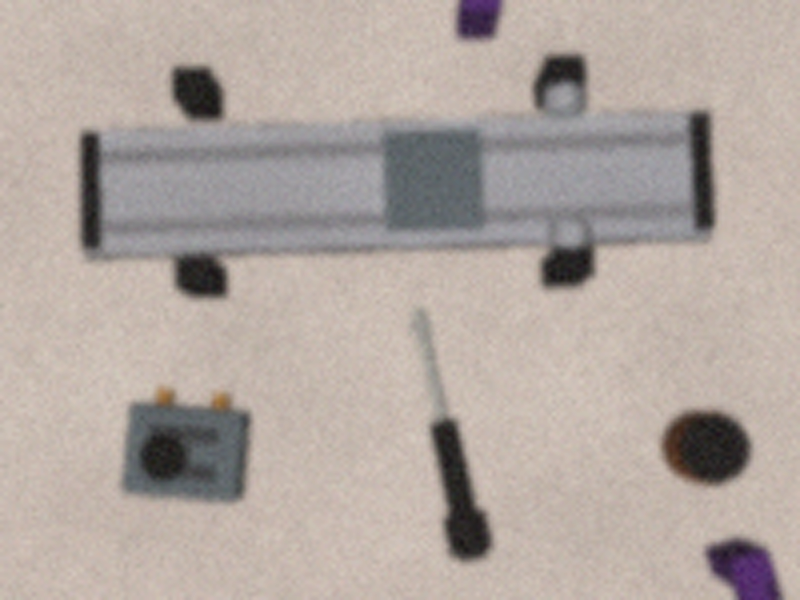

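View pics/scene0c.png

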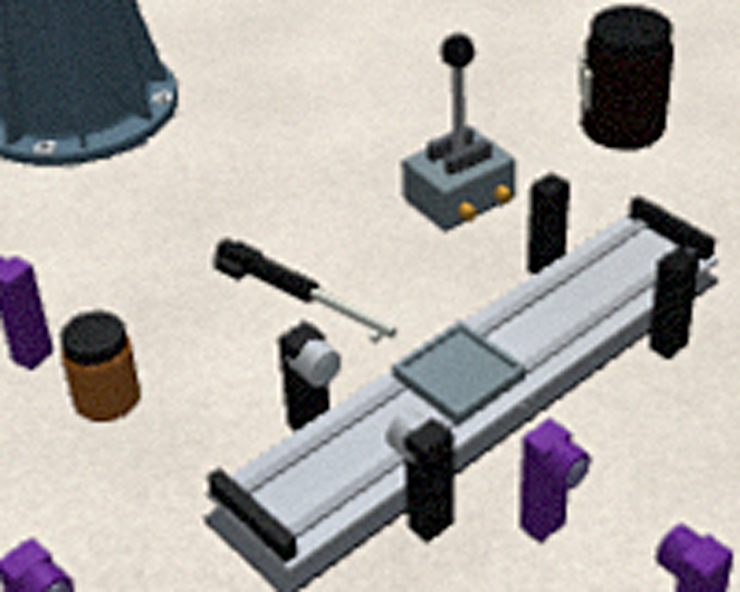

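```bash
cat >> h.py <<'E'
def tool(target,yaw=0):
    s=status.observe(); R=np.array(s["orientation"]); print("now",s["time_s"],np.round(s["tcp_pos"],4),"yawY",np.degrees(np.arctan2(R[1,1],R[0,1])).round(1),"tool cm",(R.T@(np.array(target)-s["tcp_pos"])*100).round(2))
E
python3 - <<'E'
from h import *
import pickle
c=pickle.load(open("top0.pkl","rb")); s=pickle.load(open("scene0.pkl","rb"))
T=lambda u,v,z:onz(c,230+u/4,140+v/4,z).round(4)
S=lambda u,v,z:onz(s,195+u/3.7,145+v/3.7,z).round(4)
print("jar",T(709,447,.076),S(95,338,.076))
print("carr",T(433,179,.05),S(460.5,372,.05))
for p in ((384,130),(482,128),(484,228),(388,230)):print(T(*p,.05))
for p in ((394,373),(463,324),(526,372),(460,420)):print(S(*p,.05))
print("barrels",T(562,97,.095),T(569,230,.095),"scene",S(318,363,.084),S(404,434,.084))
print("posts",T(563,72,.1),T(564,268,.1),S(302,336,.1),S(430,438,.1))
print("track ends",T(91,190,.06),T(702,170,.06))
print("knob",T(162,456,.17),S(457,50,.17))
print("box top front corners",T(130,405,.068),T(249,411,.068),T(124,493,.068))
tool([.45,.25,.25]);tool([.413,-.195,.2])
E
```

```text
jar [ 0.4112 -0.1967  0.076 ] [ 0.4211 -0.2025  0.076 ]
carr [0.6126 0.0092 0.05  ] [0.6214 0.0057 0.05  ]
[0.6504 0.0476 0.05  ]
[ 0.653  -0.0283  0.05  ]
[ 0.575  -0.0304  0.05  ]
[0.5724 0.0434 0.05  ]
[ 0.5872 -0.0345  0.05  ]
[0.5808 0.0446 0.05  ]
[0.6559 0.0446 0.05  ]
[ 0.6601 -0.0292  0.05  ]
barrels [ 0.6694 -0.0853  0.095 ] [ 0.5694 -0.0908  0.095 ] scene [ 0.5677 -0.0923  0.084 ] [ 0.6678 -0.0901  0.084 ]
posts [ 0.6874 -0.0855  0.1   ] [ 0.5407 -0.0867  0.1   ] [ 0.5498 -0.0928  0.1   ] [ 0.6946 -0.088   0.1   ]
track ends [0.5992 0.2726 0.06  ] [ 0.6208 -0.1958  0.06  ]
knob [0.4005 0.1968 0.17  ] [0.4015 0.1968 0.17  ]
box top front corners [0.4349 0.2362 0.068 ] [0.4319 0.1461 0.068 ] [0.3692 0.2387 0.068 ]
now 0.1 [0.1574 0.5525 0.2475] yawY 74.1 tool cm [-36.43 -21.07  -0.23]
now 0.1 [0.1574 0.5525 0.2475] yawY 74.1 tool cm [-45.08 -64.87   4.83]
```

Call:
drive_tool(
  commands=[
    [-36,-21,0,0,0,-16,1],
    [-36,-21,0,0,0,-16,1],
    [-36,-21,0,0,0,-16,1],
    [-36,-21,0,0,0,-16,1],
    [-36,-21,0,0,0,-16,1],
    [-36,-21,0,0,0,-16,1],
    [-36,-21,0,0,0,-16,1],
    [-36,-21,0,0,0,-16,1],
    [-36,-21,0,0,0,-16,1],
  ],
)

```text
time_s: 1.0
tcp_pos: [0.4485, 0.2492, 0.2481]
orientation: [[-1.0, 0.002, 0.0], [0.002, 1.0, -0.001], [-0.0, -0.001, -1.0]]
contact_force: [-1.2, 0.6, -1.2]
finger_gap: 0.0854
```

```bash
python3 -c "
from h import *
tool([.412,-.197,.2])"
```

```text
now 1.0 [0.4485 0.2492 0.2481] yawY 89.9 tool cm [  3.57 -44.62   4.84]
```

Call:
drive_tool(
  commands=[
    [3.4,-44.6,0,0,0,0,1],
    [3.4,-44.6,0,0,0,0,1],
    [3.4,-44.6,0,0,0,0,1],
    [3.4,-44.6,0,0,0,0,1],
    [3.4,-44.6,0,0,0,0,1],
    [3.4,-44.6,0,0,0,0,1],
    [3.4,-44.6,2,0,0,0,1],
    [3.4,-44.6,4,0,0,0,1],
    [3.4,-44.6,5,0,0,0,1],
    [3.4,-44.6,5,0,0,0,1],
  ],
)

```text
time_s: 2.0
tcp_pos: [0.411, -0.197, 0.1957]
orientation: [[-1.0, 0.003, -0.003], [0.003, 1.0, 0.001], [0.003, 0.001, -1.0]]
contact_force: [-0.0, 1.1, -0.7]
finger_gap: 0.0855
```

Run:
```python
from h import *
import pickle
c=camera("wrist"); pickle.dump(c,open("w1.pkl","wb")); cv2.imwrite("pics/w1.png",cv2.convertScaleAbs(c["img"],alpha=1.4))
print(c["fx"],c["origin"],np.round(c["orientation"],3).tolist()); tool([.415,-.197,.05])
print("expect jar px",proj(c,[.415,-.197,.076]))
```

```text
283.79999693597586 [ 0.33596837 -0.19705891  0.32121424] [[0.003, 0.956, 0.294], [1.0, -0.004, 0.0], [0.001, 0.294, -0.956]]
now 2.05 [ 0.4113 -0.1958  0.1961] yawY 89.8 tool cm [-0.42 -0.15 14.61]
expect jar px [314.70341769 200.6749975 ]
```

View pics/w1.png

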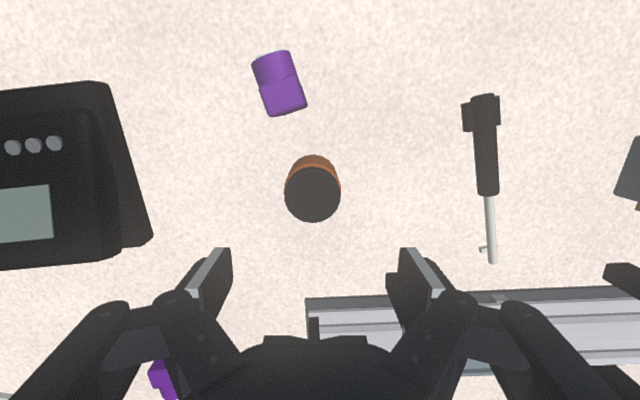

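The wrist view shows the lid at (312,194), which puts the jar near x 0.41, y -0.199. The pipette and the purple look-alike are well clear of the fingers.

Call:
drive_tool(
  commands=[
    [0.1,-0.3,4,0,0,0,1],
    [0.1,-0.3,8,0,0,0,1],
    [0.1,-0.3,12,0,0,0,1],
    [0.1,-0.3,14.6,0,0,0,1],
    [0.1,-0.3,14.6,0,0,0,1],
    [0.1,-0.3,14.6,0,0,0,-0.5],
    [0.1,-0.3,14.6,0,0,0,-0.5],
    [0.1,-0.3,14.6,0,0,0,-0.5],
    [0.1,-0.3,14.6,0,0,0,-0.5],
    [0.1,-0.3,14.6,0,0,0,-0.5],
  ],
  force=40,
)

```text
time_s: 3.05
tcp_pos: [0.4136, -0.1977, 0.0548]
orientation: [[-1.0, -0.002, 0.003], [-0.002, 1.0, -0.003], [-0.003, -0.003, -1.0]]
contact_force: [-0.2, 1.4, 4.9]
finger_gap: 0.0546
```

Call:
drive_tool(
  commands=[
    [0,0,0,0,0,0,-0.5],
    [0,0,0,0,0,0,-0.5],
    [0,0,-3,0,0,0,-0.5],
    [0,0,-7,0,0,0,-0.5],
    [0,0,-11,0,0,0,-0.5],
    [0,0,-15,0,0,0,-0.5],
    [0,0,-15,0,0,0,-0.5],
  ],
)

```text
time_s: 3.75
tcp_pos: [0.4152, -0.1992, 0.2098]
orientation: [[-1.0, -0.002, 0.011], [-0.002, 1.0, -0.009], [-0.011, -0.009, -1.0]]
contact_force: [0.6, -0.4, -1.3]
finger_gap: 0.0543
```

Run:
```python
from h import *
tool([.52,.009,.19])
```

```text
now 3.75 [ 0.4152 -0.1992  0.2098] yawY 90.1 tool cm [-10.49  20.82   1.91]
```

Call:
drive_tool(
  commands=[
    [-19.7,20.6,0,0,0,0,-0.5],
    [-19.7,20.6,0,0,0,0,-0.5],
    [-19.7,20.6,0,0,0,0,-0.5],
    [-19.7,20.6,0,0,0,0,-0.5],
    [-19.7,20.6,0,0,0,0,-0.5],
    [-19.7,20.6,0,0,0,0,-0.5],
    [-19.7,20.6,0,0,0,0,-0.5],
    [-19.7,20.6,0,0,0,0,-0.5],
    [-19.7,20.6,0,0,0,0,-0.5],
  ],
)

```text
time_s: 4.65
tcp_pos: [0.6078, 0.0092, 0.202]
orientation: [[-1.0, -0.001, -0.001], [-0.001, 1.0, -0.0], [0.001, -0.0, -1.0]]
contact_force: [-0.8, -0.1, -2.2]
finger_gap: 0.0542
```

Run:
```python
from h import *
import pickle
c=camera("wrist"); pickle.dump(c,open("w2.pkl","wb")); cv2.imwrite("pics/w2.png",cv2.convertScaleAbs(c["img"],alpha=1.4))
tool([.612,.008,.1]); print(proj(c,[.612,.008,.05]), status.observe()["orientation"])
```

```text
now 4.7 [0.6079 0.0088 0.2022] yawY 90.0 tool cm [-0.42 -0.08 10.21]
[313.76993745 190.7512614 ] [[-9.99999669e-01 -4.31088269e-04 -6.90731955e-04]
 [-4.30979365e-04  9.99999895e-01 -1.57804497e-04]
 [ 6.90799910e-04 -1.57506754e-04 -9.99999749e-01]]
```

View pics/w2.png

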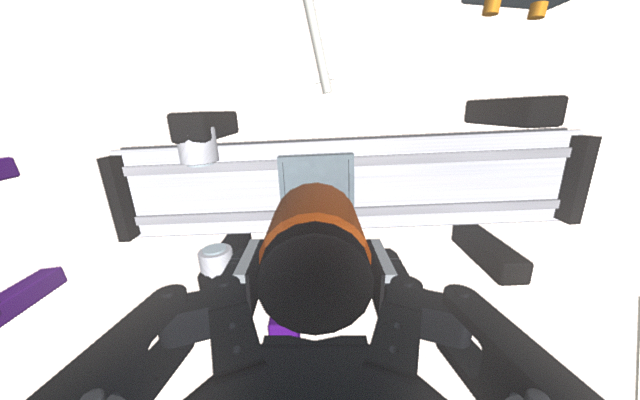

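Run:
```python
from h import *
import pickle
c=pickle.load(open("w2.pkl","rb"))
for n,u,v,z in (("nl",278,156,.05),("nr",354,153.5,.05),("fl",279,195,.05),("fr",355,195,.05),("jar lid ctr",316,278,.225),("barrel near",199,160,.084),("barrel far",215,248,.095)): print(n,onz(c,u,v,z).round(4))
g=cv2.cvtColor(c["img"],6); print(g[140:175,316].tolist()); print(g[180,265:290].tolist(),g[180,345:365].tolist())
```

```text
nl [ 0.5767 -0.027   0.05  ]
nr [0.5741 0.0473 0.05  ]
fl [ 0.6166 -0.0275  0.05  ]
fr [0.6165 0.0501 0.05  ]
jar lid ctr [0.5994 0.0095 0.225 ]
barrel near [ 0.5748 -0.0909  0.084 ]
barrel far [ 0.6533 -0.0815  0.095 ]
[98, 144, 181, 190, 189, 192, 194, 193, 187, 184, 185, 186, 188, 171, 121, 104, 128, 139, 138, 135, 135, 136, 135, 136, 137, 136, 135, 137, 134, 136, 137, 135, 135, 137, 134]
[180, 180, 182, 180, 182, 180, 178, 181, 178, 181, 178, 180, 183, 162, 136, 133, 133, 136, 118, 122, 136, 137, 136, 135, 136] [134, 134, 133, 109, 115, 132, 134, 132, 132, 167, 184, 188, 185, 185, 185, 187, 187, 185, 188, 186]
```

Run:
```python
from h import *
import pickle
c=pickle.load(open("w2.pkl","rb"))
im=c["img"][175:345,235:395].astype(float)
cv2.imwrite("pics/w2c.png",cv2.resize(np.clip((im/120)**.45*255,0,255).astype(np.uint8),None,fx=3.5,fy=3.5))
```

```text
(no output)
```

View pics/w2c.png

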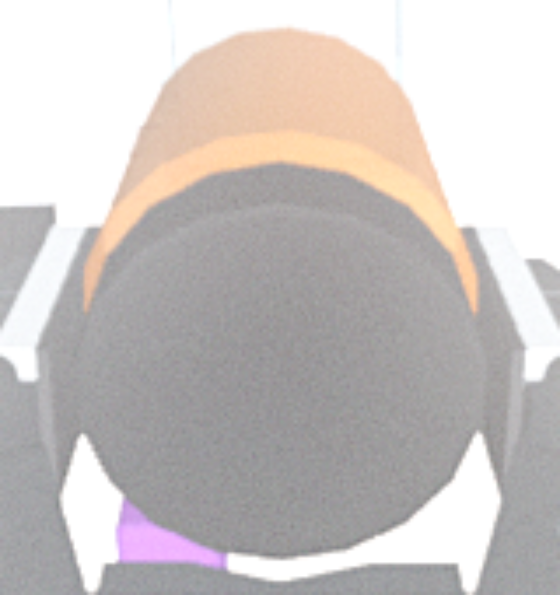

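The lid's top ellipse spans rows 233.6–333.6 and columns 257.3–374.1, and its size fixes both its height and position.

Run:
```python
from h import *
import pickle
c=pickle.load(open("w2.pkl","rb"))
for h in (.21,.215,.22,.225):
    a,b,l,r=[onz(c,*p,h) for p in ((316,233.6),(316,333.6),(257.3,280),(374.1,280))]
    print(h,"dx",(b-a)[0].round(4),"dy",(r-l)[1].round(4),"cx",((a+b)/2)[0].round(4),"cy",((l+r)/2)[1].round(4))
# body bottom silhouette/ jar edge amber near extremity
```

```text
0.21 dx 0.0555 dy 0.0556 cx 0.614 cy 0.0094
0.215 dx 0.0531 dy 0.0532 cx 0.6105 cy 0.0094
0.22 dx 0.0507 dy 0.0508 cx 0.607 cy 0.0094
0.225 dx 0.0484 dy 0.0485 cx 0.6035 cy 0.0094
```

Call:
drive_tool(
  commands=[
    [-0.45,0.1,2,0,0,0,-0.5],
    [-0.45,0.1,4,0,0,0,-0.5],
    [-0.45,0.1,6,0,0,0,-0.5],
    [-0.45,0.1,7.5,0,0,0,-0.5],
    [-0.45,0.1,8.5,0,0,0,-0.5],
    [-0.45,0.1,9.2,0,0,0,-0.5],
    [-0.45,0.1,9.2,0,0,0,-0.5],
    [-0.45,0.1,9.2,0,0,0,-0.5],
  ],
)

```text
time_s: 5.5
tcp_pos: [0.6136, 0.0104, 0.111]
orientation: [[-1.0, -0.001, 0.001], [-0.001, 1.0, -0.0], [-0.001, -0.0, -1.0]]
contact_force: [0.4, -0.7, -2.2]
finger_gap: 0.0542
```

Call:
drive_tool(
  commands=[
    [0,0,0.15,0,0,0,-0.5],
    [0,0,0.3,0,0,0,-0.5],
    [0,0,0.3,0,0,0,-0.5],
  ],
)

```text
time_s: 5.8
tcp_pos: [0.6132, 0.0106, 0.1074]
orientation: [[-1.0, -0.002, 0.0], [-0.002, 1.0, -0.0], [-0.0, -0.0, -1.0]]
contact_force: [-0.9, 0.5, -1.7]
finger_gap: 0.0545
```

Call:
drive_tool(
  commands=[
    [0,0,0.1,0,0,0,-0.5],
    [0,0,0.2,0,0,0,-0.5],
    [0,0,0.2,0,0,0,-0.5],
  ],
)

```text
time_s: 6.1
tcp_pos: [0.613, 0.0106, 0.1051]
orientation: [[-1.0, -0.001, -0.0], [-0.001, 1.0, 0.0], [0.0, 0.0, -1.0]]
contact_force: [1.0, 0.4, -2.8]
finger_gap: 0.0544
```

Call:
drive_tool(
  commands=[
    [0,0,0.1,0,0,0,-0.5],
    [0,0,0.2,0,0,0,-0.5],
    [0,0,0.2,0,0,0,-0.5],
  ],
)

```text
time_s: 6.4
tcp_pos: [0.613, 0.0106, 0.1031]
orientation: [[-1.0, -0.001, -0.0], [-0.001, 1.0, 0.0], [0.0, 0.0, -1.0]]
contact_force: [-0.2, 0.3, -3.5]
finger_gap: 0.0543
```

Call:
drive_tool(
  commands=[
    [0,0,0.1,0,0,0,-0.5],
    [0,0,0.2,0,0,0,-0.5],
    [0,0,0.2,0,0,0,-0.5],
  ],
)

```text
time_s: 6.7
tcp_pos: [0.613, 0.0106, 0.1011]
orientation: [[-1.0, -0.001, -0.0], [-0.001, 1.0, 0.0], [0.0, 0.0, -1.0]]
contact_force: [-0.1, 0.3, -2.7]
finger_gap: 0.0546
```

Call:
drive_tool(
  commands=[
    [0,0,0.1,0,0,0,-0.5],
    [0,0,0.2,0,0,0,-0.5],
    [0,0,0.2,0,0,0,-0.5],
  ],
)

```text
time_s: 7.0
tcp_pos: [0.613, 0.0106, 0.0991]
orientation: [[-1.0, -0.001, -0.0], [-0.001, 1.0, 0.0], [0.0, 0.0, -1.0]]
contact_force: [-0.2, -0.4, -2.9]
finger_gap: 0.0545
```

Call:
drive_tool(
  commands=[
    [0,0,0.1,0,0,0,-0.5],
    [0,0,0.2,0,0,0,-0.5],
    [0,0,0.2,0,0,0,-0.5],
  ],
)

```text
time_s: 7.3
tcp_pos: [0.6134, 0.0103, 0.0988]
orientation: [[-1.0, -0.002, 0.0], [-0.002, 1.0, -0.0], [-0.0, -0.0, -1.0]]
contact_force: [-5.5, 0.0, 7.8]
finger_gap: 0.0542
```

Call:
drive_tool(
  commands=[
    [0,0,0.1,0,0,0,-0.5],
    [0,0,0.2,0,0,0,-0.5],
    [0,0,0.2,0,0,0,-0.5],
  ],
)

```text
time_s: 7.6
tcp_pos: [0.6136, 0.0102, 0.0987]
orientation: [[-1.0, -0.002, 0.001], [-0.002, 1.0, -0.001], [-0.001, -0.001, -1.0]]
contact_force: [-11.1, 0.2, 20.1]
finger_gap: 0.0542
```

Call:
drive_tool(
  commands=[
    [0,0,0.1,0,0,0,-0.5],
    [0,0,0.1,0,0,0,-0.5],
  ],
)

```text
time_s: 7.8
tcp_pos: [0.6138, 0.01, 0.0987]
orientation: [[-1.0, -0.002, 0.001], [-0.002, 1.0, -0.001], [-0.001, -0.001, -1.0]]
contact_force: [-13.8, -1.5, 26.1]
finger_gap: 0.0545
```

Call:
drive_tool(
  commands=[
    [0,0,-0.2,0,0,0,-0.5],
    [0,0,-0.45,0,0,0,-0.5],
    [0,0,-0.45,0,0,0,-0.5],
    [0,0,-0.45,0,0,0,1],
    [0,0,-0.45,0,0,0,1],
    [0,0,-0.45,0,0,0,1],
    [0,0,-0.45,0,0,0,1],
    [0,0,-0.45,0,0,0,1],
  ],
)

```text
time_s: 8.6
tcp_pos: [0.6132, 0.0105, 0.0987]
orientation: [[-1.0, -0.002, -0.0], [-0.002, 1.0, -0.0], [0.0, -0.0, -1.0]]
contact_force: [0.3, 0.3, 0.1]
finger_gap: 0.0852
```

Call:
drive_tool(
  commands=[
    [0,0,-2,0,0,0,1],
    [0,0,-4.5,0,0,0,1],
    [0,0,-9,0,0,0,1],
    [0,0,-14,0,0,0,1],
    [0,0,-16,0,0,0,1],
    [0,0,-16,0,0,0,1],
  ],
)

```text
time_s: 9.2
tcp_pos: [0.6155, 0.0102, 0.264]
orientation: [[-1.0, -0.002, 0.009], [-0.002, 1.0, -0.002], [-0.009, -0.002, -1.0]]
contact_force: [-0.0, 0.5, 0.3]
finger_gap: 0.0857
```

Run:
```python
from h import *
import pickle
c=camera("wrist"); pickle.dump(c,open("w3.pkl","wb"))
s=camera("scene"); pickle.dump(s,open("s3.pkl","wb"))
a=cv2.resize(c["img"][60:320,120:520],(760,494//2*2))[:, :]
b=cv2.convertScaleAbs(cv2.resize(s["img"][145:305,195:395],(0,0),fx=2,fy=2),alpha=1.3)
im=np.zeros((590,800,3),np.uint8); im[:325,:500]=cv2.resize(c["img"][60:320,120:520],(500,325)); im[270:590,400:800]=b
cv2.imwrite("pics/m3.png",im)
tool([.4,.25,.26])
```

```text
now 9.3 [0.613  0.0106 0.2587] yawY 90.1 tool cm [21.27 23.97 -0.14]
```

View pics/m3.png

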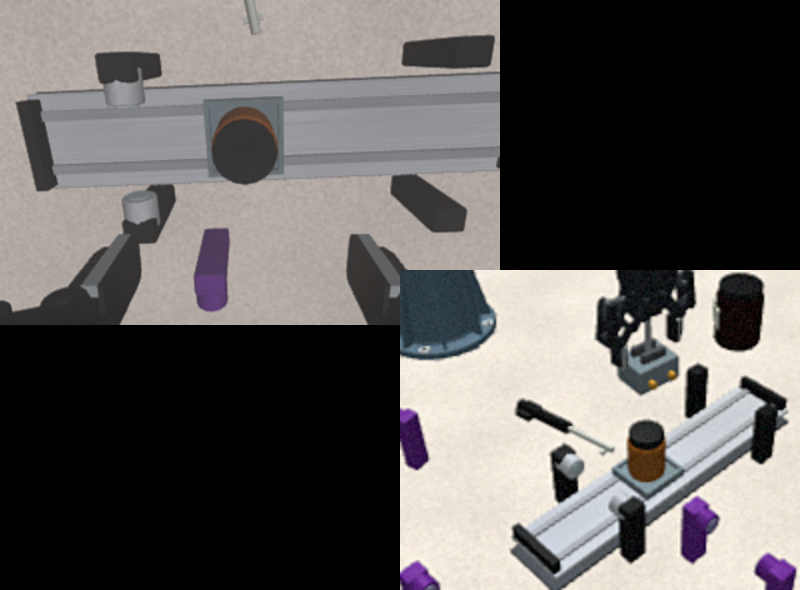

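The jar stands upright in the tray, with its lid at crop (245,151) and the tray square around it. The knob is still upright. Next I refine the gate position from this same view.

```bash
cat >> h.py <<'E'
G=None
def lid(c,guess):
    # black lid top centre in top view near guess (world, z=.12)
    u,v=proj(c,guess); x0,y0=int(u)-35,int(v)-12
    g=cv2.cvtColor(c["img"],6)[y0:y0+26,x0:x0+70]
    return g,x0,y0
E
python3 - <<'E'
from h import *
import pickle
c=pickle.load(open("w3.pkl","rb")); W=lambda u,v,z:onz(c,120+u/1.25,60+v/1.25,z).round(4)
# barrel end faces: near end (inner rim top), far end
print("near barrel inner end",W(124,103,.084),W(125,92,.095)); print("far barrel inner end",W(140,203,.095),W(141,212,.084))
print("posts near",W(128,55,.1),"far",W(142,228,.1)); print("jar lid",W(245,153,.12))
g=cv2.cvtColor(c["img"],6)
for r in (135,141,220,226,232): print(r,g[r,190:260:2].tolist())
E
```

```text
near barrel inner end [ 0.5761 -0.0918  0.084 ] [ 0.5659 -0.0864  0.095 ]
far barrel inner end [ 0.6633 -0.0827  0.095 ] [ 0.6771 -0.086   0.084 ]
posts near [ 0.5374 -0.0796  0.1   ] far [ 0.6855 -0.0814  0.1   ]
jar lid [0.6102 0.0111 0.12  ]
135 [145, 147, 147, 147, 148, 149, 151, 109, 119, 136, 145, 147, 158, 154, 157, 156, 152, 146, 140, 136, 129, 120, 100, 151, 156, 152, 153, 153, 153, 154, 151, 153, 154, 153, 154]
141 [149, 153, 151, 150, 151, 152, 151, 126, 117, 131, 140, 148, 155, 157, 158, 154, 152, 146, 143, 137, 132, 119, 102, 147, 155, 156, 154, 154, 153, 154, 154, 153, 154, 153, 154]
220 [163, 169, 168, 167, 167, 168, 175, 169, 164, 168, 166, 167, 168, 173, 113, 112, 110, 116, 121, 128, 123, 117, 115, 122, 135, 140, 127, 120, 70, 49, 51, 55, 54, 54, 53]
226 [173, 171, 168, 165, 161, 164, 170, 163, 164, 165, 168, 170, 165, 168, 125, 115, 130, 137, 148, 155, 156, 155, 153, 149, 147, 140, 129, 121, 101, 52, 50, 54, 54, 50, 148]
232 [165, 164, 168, 167, 168, 164, 173, 164, 169, 170, 165, 163, 168, 160, 163, 109, 125, 137, 147, 149, 157, 154, 157, 158, 151, 143, 134, 122, 110, 57, 52, 53, 54, 160, 170]
```

Call:
drive_tool(
  commands=[
    [21.2,25,0,0,0,0,-1],
    [21.2,25,0,0,0,0,-1],
    [21.2,25,0,0,0,0,-1],
    [21.2,25,0,0,0,0,-1],
    [21.2,25,0,0,0,0,-1],
    [21.2,25,0,0,0,0,-1],
    [21.2,25,0,0,0,0,-1],
    [21.2,25,4,0,0,0,-1],
    [21.2,25,8,0,0,0,-1],
    [21.2,25,9,0,0,0,-1],
  ],
)

```text
time_s: 10.3
tcp_pos: [0.3963, 0.2591, 0.163]
orientation: [[-1.0, -0.002, -0.01], [-0.002, 1.0, -0.004], [0.01, -0.004, -1.0]]
contact_force: [-0.9, -1.1, -0.3]
finger_gap: 0.0
```

Run:
```python
from h import *
import pickle
c=camera("top"); pickle.dump(c,open("t4.pkl","wb"))
print(status.observe()["tcp_pos"],status.observe()["finger_gap"])
cv2.imwrite("pics/t4.png",cv2.convertScaleAbs(cv2.resize(c["img"][140:290,230:430],None,fx=4,fy=4,interpolation=cv2.INTER_CUBIC),alpha=2.2))
```

```text
[0.3970265  0.25902084 0.1635955 ] -0.0001979815175623206
```

View pics/t4.png

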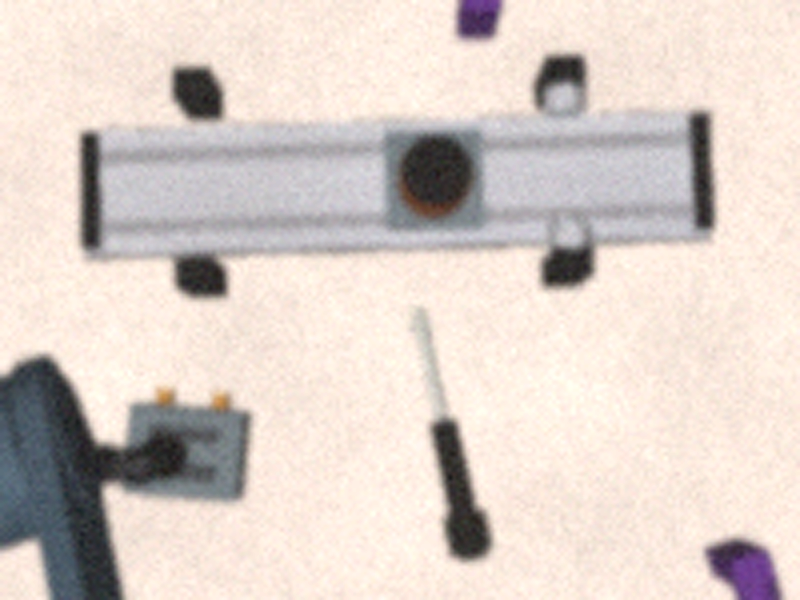

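```bash
cat >> h.py <<'E'
def lidpos(c):
    g=cv2.GaussianBlur(cv2.cvtColor(c["img"],6),(3,3),0)
    # strip inside the track, between end stops
    m=np.zeros_like(g); pts=[proj(c,p) for p in ([.588,.26,.05],[.607,-.188,.05],[.665,-.188,.12],[.646,.26,.12])]
    cv2.fillPoly(m,[np.int32(np.round(pts))],255)
    k=((g<50)&(m>0)).astype(np.uint8); n,l,st,ce=cv2.connectedComponentsWithStats(k)
    i=1+np.argmax(st[1:,4]); u,v=ce[i]; return st[i].tolist(),(u,v),onz(c,u,v,.12)
E
python3 - <<'E'
from h import *
import pickle
for f in ("t4",):
    c=pickle.load(open(f+".pkl","rb")); print(lidpos(c), proj(c,[.612,.0107,.12]))
E
```

```text
([329, 174, 20, 16, 281], (np.float64(338.4555160142349), np.float64(181.95373665480426)), array([0.61102143, 0.01046864, 0.12      ])) [338.38002644 181.62112207]
```

Call:
drive_tool(
  commands=[
    [-0.4,-2.5,0,0,0,0,-1],
    [-0.4,-3.5,0,0,0,0,-1],
    [-0.4,-4.5,0,0,0,0,-1],
    [-0.4,-5.5,0,0,0,0,-1],
    [-0.4,-5.5,0,0,0,0,-1],
  ],
)

```text
time_s: 10.85
tcp_pos: [0.4048, 0.205, 0.1693]
orientation: [[-1.0, 0.0, 0.0], [0.0, 1.0, 0.001], [-0.0, 0.001, -1.0]]
contact_force: [-2.1, 5.8, 0.8]
finger_gap: -0.0001
```

Call:
drive_tool(
  commands=[
    [0.2,-1,0.3,0,0,0,-1],
    [0.2,-1.8,0.4,0,0,0,-1],
    [0.2,-1.8,0.4,0,0,0,-1],
    [0.2,-1.8,0.4,0,0,0,-1],
    [0.2,-1.8,0.4,0,0,0,-1],
    [0.2,-1.8,0.4,0,0,0,-1],
  ],
)

```text
time_s: 11.45
tcp_pos: [0.4038, 0.1888, 0.1659]
orientation: [[-1.0, -0.001, 0.003], [-0.001, 1.0, 0.003], [-0.003, 0.003, -1.0]]
contact_force: [-0.3, 9.2, 2.6]
finger_gap: 0.0
```

```bash
python3 -c "
from h import *
print(status.observe()['time_s'],lidpos(camera('top')))"
```

```text
11.45 ([334, 174, 21, 16, 291], (np.float64(344.2474226804124), np.float64(181.96219931271477)), array([ 0.61121548, -0.00642918,  0.12      ]))
```

Call:
drive_tool(
  commands=[
    [0,0,0,0,0,0,-1],
    [0,0,0,0,0,0,-1],
    [0,0,0,0,0,0,-1],
    [0,0,0,0,0,0,-1],
    [0,0,0,0,0,0,-1],
    [0,0,0,0,0,0,-1],
    [0,0,0,0,0,0,-1],
    [0,0,0,0,0,0,-1],
    [0,0,0,0,0,0,-1],
    [0,0,0,0,0,0,-1],
  ],
)

```text
time_s: 12.5
tcp_pos: [0.4038, 0.1888, 0.1659]
orientation: [[-1.0, -0.001, 0.003], [-0.001, 1.0, 0.003], [-0.003, 0.003, -1.0]]
contact_force: [-0.4, 8.2, 2.0]
finger_gap: -0.0003
```

```bash
python3 -c "
from h import *
print(status.observe()['time_s'],lidpos(camera('top')))"
```

```text
12.5 ([343, 173, 20, 17, 292], (np.float64(352.68835616438355), np.float64(181.81164383561645)), array([ 0.61197821, -0.03102916,  0.12      ]))
```

Call:
drive_tool(
  commands=[
    [0,0,0,0,0,0,-1],
    [0,0,0,0,0,0,-1],
    [0,0,0,0,0,0,-1],
    [0,0,0,0,0,0,-1],
    [0,0,0,0,0,0,-1],
    [0,0,0,0,0,0,-1],
    [0,0,0,0,0,0,-1],
    [0,0,0,0,0,0,-1],
    [0,0,0,0,0,0,-1],
    [0,0,0,0,0,0,-1],
  ],
)

```text
time_s: 13.55
tcp_pos: [0.4037, 0.1888, 0.1658]
orientation: [[-1.0, -0.001, 0.003], [-0.001, 1.0, 0.003], [-0.003, 0.003, -1.0]]
contact_force: [-0.9, 8.5, 1.8]
finger_gap: 0.0001
```

Call:
drive_tool(
  commands=[
    [0,0,0,0,0,0,-1],
    [0,0,0,0,0,0,-1],
    [0,0,0,0,0,0,-1],
    [0,0,0,0,0,0,-1],
    [0,0,0,0,0,0,-1],
    [0,0,0,0,0,0,-1],
    [0,0,0,0,0,0,-1],
    [0,0,0,0,0,0,-1],
  ],
)

```text
time_s: 14.35
tcp_pos: [0.4038, 0.1887, 0.1658]
orientation: [[-1.0, -0.001, 0.003], [-0.001, 1.0, 0.003], [-0.003, 0.003, -1.0]]
contact_force: [-0.2, 8.8, 1.8]
finger_gap: 0.0004
```

```bash
python3 -c "
from h import *
print(status.observe()['time_s'],lidpos(camera('top')))"
```

```text
14.35 ([356, 173, 21, 17, 289], (np.float64(366.8096885813149), np.float64(181.2560553633218)), array([ 0.61414728, -0.0721248 ,  0.12      ]))
```

Call:
drive_tool(
  commands=[
    [0,0,0,0,0,0,-1],
    [0,0,0,0,0,0,-1],
    [0,3,0,0,0,0,-1],
    [0,6,0,0,0,0,-1],
    [0,7,0,0,0,0,-1],
    [0,7,0,0,0,0,-1],
    [0,7,0,0,0,0,-1],
    [0,7,0,0,0,0,-1],
  ],
)

```text
time_s: 15.2
tcp_pos: [0.4028, 0.2563, 0.1647]
orientation: [[-1.0, -0.001, -0.0], [-0.001, 1.0, -0.001], [0.0, -0.001, -1.0]]
contact_force: [0.2, -0.0, -0.4]
finger_gap: -0.0002
```

Run:
```python
from h import *
c=camera('top');print(status.observe()['time_s'],lidpos(c))
c=camera('top');print(status.observe()['time_s'],lidpos(c))
cv2.imwrite("pics/t5.png",cv2.convertScaleAbs(cv2.resize(c["img"][140:290,230:430],None,fx=4,fy=4,interpolation=cv2.INTER_CUBIC),alpha=2.2))
```

```text
15.25 ([359, 173, 21, 16, 291], (np.float64(369.20274914089345), np.float64(181.07560137457045)), array([ 0.61476878, -0.07908192,  0.12      ]))
15.3 ([359, 173, 21, 16, 290], (np.float64(369.1758620689655), np.float64(181.11724137931034)), array([ 0.61464509, -0.07900417,  0.12      ]))
```

View pics/t5.png

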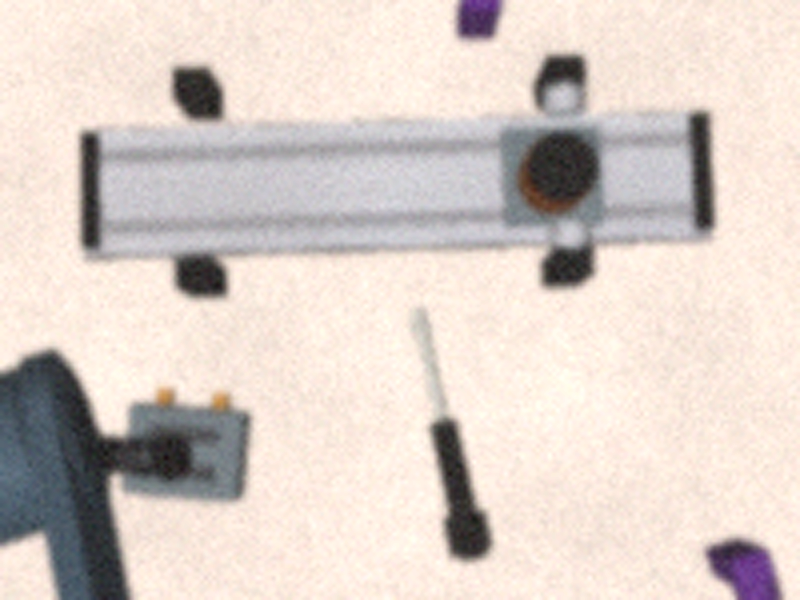

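The jar is about 9 mm short of the barrel line. In the top view the lid is at crop column 561, against about 571 wanted once parallax is allowed for. I'll give it one short jog.

Call:
drive_tool(
  commands=[
    [0,-2.8,0,0,0,0,-1],
    [0,-5,0,0,0,0,-1],
    [0,-6.9,0,0,0,0,-1],
    [0,-6.9,0,0,0,0,-1],
    [0,-6.9,0,0,0,0,-1],
    [0,-3,0,0,0,0,-1],
    [0,0,0,0,0,0,-1],
    [0,0,0,0,0,0,-1],
    [0,0,0,0,0,0,-1],
    [0,0,0,0,0,0,-1],
  ],
)

```text
time_s: 16.3
tcp_pos: [0.4027, 0.2565, 0.1647]
orientation: [[-1.0, -0.001, -0.0], [-0.001, 1.0, -0.001], [0.0, -0.001, -1.0]]
contact_force: [-1.4, 0.2, -0.4]
finger_gap: 0.0
```

Run:
```python
from h import *
c=camera('top');print(status.observe()['time_s'],lidpos(c)); tool([.4,.26,.28])
```

```text
16.35 ([361, 173, 21, 16, 293], (np.float64(371.77133105802045), np.float64(180.9863481228669)), array([ 0.61512806, -0.08654852,  0.12      ]))
now 16.35 [0.4028 0.2564 0.1647] yawY 90.0 tool cm [  0.28   0.35 -11.53]
```

Call:
drive_tool(
  commands=[
    [0,0,-5,0,0,0,-1],
    [0,0,-10,0,0,0,-1],
    [0,0,-13,0,0,0,-1],
    [-5,-8,-13,0,0,0,-1],
    [-10,-17,-13,0,0,0,-1],
    [-20,-34.5,-13,0,0,0,-1],
    [-20,-34.5,-13,0,0,0,-1],
    [-20,-34.5,-13,0,0,0,-1],
    [-20,-34.5,-13,0,0,0,-1],
    [-20,-34.5,-13,0,0,0,-1],
  ],
)

```text
time_s: 17.35
tcp_pos: [0.5792, -0.0482, 0.2949]
orientation: [[-1.0, 0.0, 0.0], [0.0, 1.0, -0.0], [-0.0, -0.0, -1.0]]
contact_force: [0.8, 1.1, -0.0]
finger_gap: -0.0002
```

Call:
drive_tool(
  commands=[
    [0,0,0,0,0,0,-1],
    [0,0,0,0,0,0,-1],
    [0,0,0,0,0,0,-1],
  ],
)

```text
time_s: 17.65
tcp_pos: [0.5783, -0.045, 0.2946]
orientation: [[-1.0, -0.001, -0.001], [-0.001, 1.0, 0.0], [0.001, 0.0, -1.0]]
contact_force: [0.6, 0.6, 0.2]
finger_gap: 0.0001
```

Run:
```python
from h import *
import pickle
c=camera('wrist'); pickle.dump(c,open("w6.pkl","wb")); print(status.observe()['tcp_pos'])
u,v=proj(c,[.615,-.088,.09]).astype(int); x0,y0=max(u-100,0),max(v-75,0); print(x0,y0)
cv2.imwrite("pics/w6.png",cv2.resize(c["img"][y0:y0+150,x0:x0+200],None,fx=4,fy=4,interpolation=cv2.INTER_CUBIC))
```

```text
[ 0.57832966 -0.04451144  0.29485051]
179 129
```

View pics/w6.png

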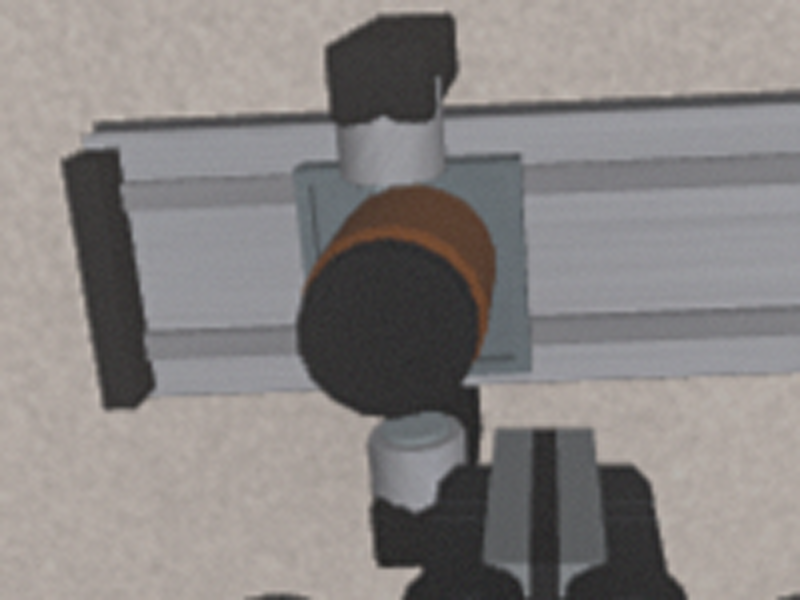

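The view shows near barrel columns 338–444, far barrel columns 369–465, and the lid around (388,328).

Run:
```python
from h import *
import pickle
c=pickle.load(open("w6.pkl","rb")); W=lambda u,v,z:onz(c,179+u/4,129+v/4,z).round(4)
print("near",W(391,155,.084),W(338,140,.084),W(444,140,.084)); print("far",W(418,440,.084),W(369,450,.084),W(465,450,.084))
print("lid",W(388,328,.12),"w",W(298,328,.12),W(480,328,.12))
print("tray",W(297,165,.05),W(520,155,.05),W(530,370,.05))
```

```text
near [ 0.5706 -0.0907  0.084 ] [ 0.5661 -0.1064  0.084 ] [ 0.5661 -0.0747  0.084 ]
far [ 0.6646 -0.0856  0.084 ] [ 0.6681 -0.1017  0.084 ] [ 0.6681 -0.0704  0.084 ]
lid [ 0.6127 -0.0886  0.12  ] w [ 0.6127 -0.1139  0.12  ] [ 0.6127 -0.0628  0.12  ]
tray [ 0.5809 -0.1266  0.05  ] [ 0.5775 -0.0527  0.05  ] [ 0.6539 -0.0496  0.05  ]
```

```bash
python3 -c "
from h import *
print(lidpos(camera('top'))[2],status.observe()['contact_force']); ctrl.close_job()"
```

```text
[ 0.62132691 -0.07852971  0.12      ] [-0.67826229  0.39157449 -0.20028051]
the job is handed in; nothing more can be done
```

The small honey jar is standing upright in the carriage tray, centred between the barrels to within about 2 mm. The job was handed in at about 18 s of the 64 s allowed.

I set the jar down in the tray and let go of it. I then pushed the lever to the right, towards the barrelled gate, with the closed fingers. One long hold and one short jog brought the carriage there. It moved only by the lever, and I backed off each time so the lever could spring back. The fingers did not go near the big jar or the pipette.

**Last checks:**
- **Wrist camera:** the jar lid is at y ≈ -0.0886. The two barrels are at y ≈ -0.091 and -0.086, so their middle is about -0.088, and the jar is within about 1 mm of it.
- **Top camera after the jog:** it gave the jar at y ≈ -0.0865, about 2 mm off.
- **Contact:** the arm was clear of everything, with under 1 N of force on the tool.
- **One reading disagreed:** the top-camera reading taken just before handing in gave y ≈ -0.079. The gripper was over the track by then and probably hid or merged with the dark lid, so I discounted it. I did not confirm that with another picture.

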